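# Clamp a camera lens in the sprung lens holder

### The arm

A 6-joint arm with a two-finger parallel gripper is mounted at the origin on the work surface. World frame = base frame: x ahead of the robot, y to its left, z up, the work surface at z = 0. Lengths are in m, angles in degrees, forces in N, time in s.
With the tool pointing down it reaches from about 0.375 to 0.9 m from the base axis. Payload 3.1 kg.
Tool frame: the origin (TCP) lies midway between the tips of the shut fingers; the grasp point (between the pads) lies behind it (grasp_offset is the z of the grasp point in the tool frame, in m); z points along the fingers, y is the direction in which the jaws open and shut (so a half turn about z gives the same grasp; the last joint's range is limited). The gripper opens to 85 mm and grips with 20 to 120 N. Pads are 22 mm wide; open, the fingers measure 114 mm over their backs; the gripper's body (76 mm by 85 mm) begins 54 mm behind the grasp point. The pads swing forward as they close: fully open they stand 13 mm farther back than shut.
Start: joints at [-79.555, 30.224, 82.088, -0, 67.689, -10.227], TCP at [0.221, -0.585, 0.231] pointing down, gripper open.
Joint ranges: [-176.69, 176.69], [-43.24, 126.21], [12.49, 139.97], [-82, 262], [0, 151.66], [-163.58, 163.58]. Speed limits (degrees/s): [159.86, 159.86, 180, 180, 180, 180].

### API

Orientations are given as [roll, pitch, yaw] about the fixed x, y, z axes, in that order (R = Rz(yaw) Ry(pitch) Rx(roll)).
In Python, from bench import * gives the robot as it stands. Calls block until the motion is done:
- reach(position, orientation): joint-space move of the TCP to a pose.
- movel(position, frame=None, speed=0.15): straight line of the TCP; frame=None keeps the orientation; speed is the mean speed in m/s.
- set_joints(angles): joint-space move.
- set_gripper(opening, squeeze=None): opening from 0.0 (shut) to 1.0 (fully open); squeeze is the grip in N (None keeps the last); returns when the fingers have stopped.
- dwell(seconds).
- inverse_kinematics(position, orientation): joint angles nearest the present ones, or None.
- get_state(): the state.
- grab_frame(name): name is "scene" or "top" or "wrist"; returns the picture (420x560x3 uint8, blue, green, red); there is no depth.
- camera_model(name): a dict with "mtx" (3x3 intrinsics, pixels), "rvec" (rotation vector, rad) and "tvec" (3), from world to camera coordinates, as OpenCV has them. Camera axes: x right, y down, z forward; pixel columns grow to the right and rows downward; lengths in m; the calibration is good to about 2 mm. The wrist camera is an equidistant fisheye: a pixel r from the principal point sees the ray r / f radians off the axis. A picture is of the moment at which its call begins: read the wrist's pose just before it. camera_model takes no time and is no camera call; for the wrist camera it gives the pose at the moment of the call.
A pose or a line that the arm cannot do raises IKError and nothing moves.
- sign_off(): hands the job in, once; it reports no verdict.
Trained networks look in the newest picture that a camera, given by its name, has taken for a name from the list of things; names that differ only in an ending like _2 or _b are one class to them, and where a whole thing is asked for, a point or a joint stands for the part that bears it (a point fixed in the world has none). Each returns a list of dicts, best first, with "confidence" (0 to 1); they miss things now and then, are a little off and sometimes report something else, mostly with a low value. They report only what shows in the picture. A call takes as long as a camera call. They do not tell look-alikes from the thing itself.
- silhouettes(name, camera): "mask" (420x560 bool, what is visible of it).
- mark_of(name, camera): "centre" ([x, y, z] in m, in world coordinates, good to about 4 mm: a listed point, or the origin of a listed thing).
The state is a dict: "t": time; "q": joint angles; "qvel": joint speeds; "effort": joint torques, N m; "tcp_pos": TCP position; "orientation": TCP orientation; "ft_force": force on the tool from outside, world axes, zero at the start; "ft_torque": the same for the moment, N m; "finger_gap": opening from 0.0 (shut) to 1.0 (fully open).
Only numpy, scipy, OpenCV 4.12 (cv2) and the standard library are available. Lean on these libraries where they do the work, as an engineer would, in place of code of your own. Each camera call takes 0.05 s, during which the arm holds its last target.

### The job

Clamp the silver-and-black lens in the lens holder for cleaning. Pull the red-knobbed bolt back against its spring and swing it right down into its side notch so that it holds the jaw open by itself, then stand the lens gently on the bed between the jaws, front glass up, and bring the bolt out of the notch and ease the jaw onto the lens without letting it snap. Leave everything else on the bench where it is.

Things in the scene. Friction and masses are not known exactly. Their poses are not given: they have to be found in the camera images.
- bed (a point): Point on top of the lens holder's base plate, 12 mm above the bench top, where the lens axis is when clamped. x runs along the holder, level, from the fixed V jaw (at -x) towards the sprung V jaw and the bolt housing (at +x); y level across; z up. With the bolt parked the lens has 12 mm of play along x: aim it at x = +5 mm, y = 0. Fingers straddling the lens along y clear both jaws.
- holder: Fixed part of the holder, screwed down: aluminium base 226 x 84 x 12 mm, fixed V jaw, dark bolt housing (x = 66 to 149 mm, top 34 mm above the bed) with slot and notch. Origin 12 mm below point bed, same axes. Both V jaws, white-lined, stand 24 mm above the bed, 64 mm wide in y. The fixed jaw's tips reach x = -16 mm, the sprung jaw's x = jaw_travel - 10 mm.
- knob (a point): Centre of the red grip knob, a cylinder 22 mm across and 30 mm long along the stem, on a 7 mm steel stem rising from the bolt through the housing's slot. Start: upright, 76 mm above the bed, at x = 80 mm + jaw_travel, y = 0 in the bed's axes. It turns with the bolt on a circle of 60 mm radius about the bolt axis (along the bed's x at y = 0, 16 mm above the bed).
- jaw_travel (a joint): How far bolt, knob and sprung jaw are drawn back along the bed's +x: 0 forward (start), 0.044 m end stop, 0.038 m resting in the notch, 0.026 m when the jaw grips the lens. A spring always drives it forward: 6 N at 0, 10 N at 0.038 m. Let go anywhere but in the notch, it snaps forward.
- bolt_turn (a joint): Turn of the stem about the bolt axis: 0 upright in the straight slot (0.1 rad of play), growing as the knob swings down to the bed's -y side, about 0.69 rad at the notch's bottom (knob then at y = -38 mm, 62 mm above the bed). The stem can pass between slot and notch only with jaw_travel over 0.038 m. Turned in and let go, the spring seats it against the notch's front wall.
- lens_mid (a point): Centre, half-way up, of the loose lens to be clamped: upright, 72 mm tall, 0.22 to 0.37 kg, glass on top, standing on its black rear cap. Lowest 30 mm: cap and bright silver barrel 56 mm across (the jaws grip here). 30 to 62 mm up: black ribbed ring 60 mm across: grip it here, in the upper half, so that the fingers stay above the jaws. Top: silver rim 58 mm across.
- lens: The same lens; origin at the centre of its underside, z up through the front glass.
- jaw: The sprung V jaw with the bolt and red knob that it carries; slides along the bed's x (see jaw_travel). Its origin coincides with the holder's, shifted by jaw_travel along x.
- other_lens: Bystander: an all-black upright lens, 58 mm across, 98 mm tall, thin white line around its middle; origin at its underside. The two lenses may stand at either side of the holder.
- cap_small: Bystander: black lens cap 56 mm across, 9 mm thick; origin at its underside.
- cap_large: Bystander: black lens cap 68 mm across, 9 mm thick; origin at its underside.
- brush: Bystander: slim wooden cleaning brush lying on the bench, 165 mm long along its x, 12 mm thick.
- duster_can: Bystander: white air-duster can, 66 mm across, 208 mm tall with its valve; origin at its underside.
- swab_tub: Bystander: white tub of cotton swabs, 72 mm across, the swabs reaching 100 mm up; origin at its underside.
- blower: Bystander: dark rubber blower bulb with a red nozzle, 62 mm across, 125 mm tall; origin at its underside.
- camera_body: Bystander: black camera with a lens, 132 mm wide, 103 mm tall; origin at its underside.
Not all that is in view belongs to the job. Leave any pink look-alike of the lens alone.

How it is judged (in metres and radians):
On the way, in this order (a step that is already met when the one before it is completed fails the run):
1. the bolt is parked in its side notch and holds the jaw open with no hand on it (value of joint jaw_travel above 0.034 m and value of joint bolt_turn above 0.5 rad and contact force between the fingers and jaw below 0.2 N), for 0.3 s.
2. the lens stands upright on the bed between the open jaws, let go (value of joint jaw_travel above 0.034 m and horizontal distance between lens and bed below 0.02 m and z of lens in the frame of bed below 0.003 m and angle between lens's own z axis and vertical below 0.06 rad and contact force between the fingers and lens below 0.2 N), for 0.2 s.
At the end, for the whole second after the job is handed in: Lens clamped upright on the bed: axis within 5 mm of the bed point, standing on the bed (3 mm), tilt under 0.05 rad, at rest, pressed by the sprung jaw (over 4 N); jaw_travel 0.022 to 0.030 m, bolt out of its notch (bolt_turn under 0.25 rad); nothing held (value of joint jaw_travel between 0.022 and 0.03 m and value of joint bolt_turn below 0.25 rad and contact force between jaw and lens above 4 N and horizontal distance between lens and bed below 0.005 m and z of lens in the frame of bed between -0.003 and 0.003 m and angle between lens's own z axis and vertical below 0.05 rad and linear speed of lens below 0.02 m/s); the robot touches nothing.
It fails at once if the sprung jaw snaps onto the lens (jaw closing faster than 0.35 m/s with the lens on the bed) (velocity of joint jaw_travel below -0.35 m/s and horizontal distance between lens and bed below 0.03 m and z of lens in the frame of bed below 0.03 m).
It fails at once if the lens is dropped onto the bed (faster than 0.5 m/s within 20 mm of it) (linear speed of lens above 0.5 m/s and horizontal distance between lens and bed below 0.04 m and z of lens in the frame of bed below 0.02 m).
It fails at once if the lens is tipped over (more than 0.6 rad) (angle between lens's own z axis and vertical above 0.6 rad).
It fails at once if something else on the bench is shifted by more than 25 mm (distance of any of other_lens, cap_small, cap_large, brush, duster_can, swab_tub, blower, camera_body from where it was at the start of the episode above 0.025 m).
It also fails if it takes over 59 s, if anything falls off the work surface, if the arm or the gripper's body presses on something with over 40 N, if the wrist force passes 120 N, or if a joint passes its speed limit or range.

## Working session

There is one attempt and no reset: what is moved stays moved. The work goes in short steps, each a Python script; the robot and the scene stay as the last script left them, time stands still between calls to the robot, and variables do not carry over. Pictures are saved under pics/ and viewed, and the job is handed in when it is done.

```bash
mkdir -p pics; ls; cat > h.py <<'E'
from bench import *
import numpy as np, cv2
E
python3 - <<'E'
from h import *
for c in("scene","top"):
    cv2.imwrite(f"pics/a_{c}.png",grab_frame(c))
    for n in ("lens_mid","bed","knob","other_lens","holder"):
        print(c,n,[(np.round(d["centre"],4).tolist(),round(d["confidence"],2)) for d in mark_of(n,c)])
s=get_state();print({k:s[k] for k in s})
E
```

```text
pics
scene lens_mid [([0.4182, -0.2989, 0.0366], 0.66)]
scene bed [([0.5625, -0.0868, 0.0121], 0.77), ([0.4702, -0.4421, 0.0005], 0.61)]
scene knob [([0.538, -0.0089, 0.0924], 0.67)]
scene other_lens [([0.5027, 0.267, -0.0006], 0.97)]
scene holder [([0.5656, -0.0835, -0.0032], 0.84)]
top lens_mid [([0.4187, -0.3035, 0.0361], 0.97), ([0.409, -0.1886, 0.0032], 0.31)]
top bed [([0.5603, -0.0827, 0.01], 0.84)]
top knob [([0.538, -0.0057, 0.0865], 0.62)]
top other_lens [([0.503, 0.2654, -0.0009], 0.68)]
top holder [([0.5616, -0.0846, 0.001], 0.6)]
{'t': 0.6, 'q': array([-7.95536492e+01,  3.02220408e+01,  8.20875198e+01,  8.33145602e-04,
        6.76890297e+01, -1.02279132e+01]), 'qvel': array([ 0.00685757, -0.10243709, -0.04012405,  0.04289304,  0.00803462,
        0.03266222]), 'effort': array([-1.02276452e-03, -4.42047894e+01, -1.78326094e+01, -2.19778481e-04,
        1.08388802e-03,  4.90450134e-07]), 'tcp_pos': array([ 0.22068081, -0.58472382,  0.23132711]), 'orientation': array([ 1.79998476e+02, -5.08224737e-04,  2.06739477e+01]), 'ft_force': array([ 0.92407423,  0.30799538, -0.01553687]), 'ft_torque': array([ 0.01917305,  0.09613584, -0.02612457]), 'finger_gap': 1.0000821862372544}
```

View pics/a_scene.png

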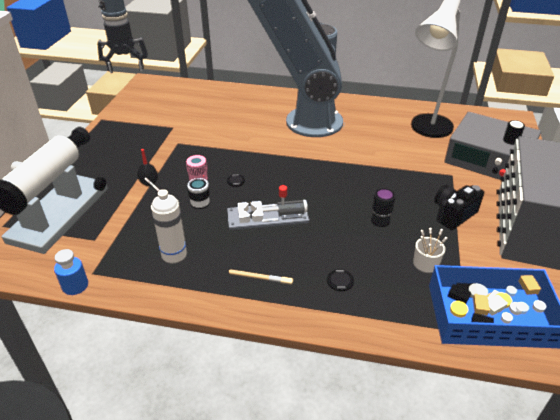

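View pics/a_top.png

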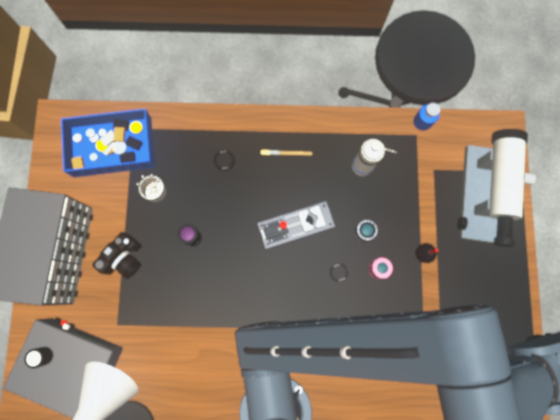

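```bash
cat >> h.py <<'E'
def proj(P,c):
    m=camera_model(c); P=np.atleast_2d(P).astype(float)
    if c=="wrist":
        R,_=cv2.Rodrigues(np.array(m["rvec"],float)); p=P@R.T+np.array(m["tvec"]).ravel()
        r=np.hypot(p[:,0],p[:,1]); th=np.arctan2(r,p[:,2]); K=np.array(m["mtx"])
        return np.c_[K[0,0]*th*p[:,0]/r+K[0,2],K[1,1]*th*p[:,1]/r+K[1,2]]
    return cv2.projectPoints(P,np.array(m["rvec"],float),np.array(m["tvec"],float),np.array(m["mtx"],float),None)[0][:,0]
def unproj(px,z,c,m=None):
    m=m or camera_model(c); K=np.array(m["mtx"]); R,_=cv2.Rodrigues(np.array(m["rvec"],float)); t=np.array(m["tvec"]).ravel()
    x=(px[0]-K[0,2])/K[0,0]; y=(px[1]-K[1,2])/K[1,1]
    if c=="wrist":
        r=np.hypot(x,y); d=np.array([np.sin(r)*x/r,np.sin(r)*y/r,np.cos(r)]) if r>1e-9 else np.array([0,0,1.])
    else: d=np.array([x,y,1.])
    d=R.T@d; o=-R.T@t
    return o+d*(z-o[2])/d[2]
E
python3 - <<'E'
from h import *
im=cv2.imread("pics/a_scene.png");a=cv2.resize(im[140:230,130:330],None,fx=4,fy=4,interpolation=cv2.INTER_CUBIC)
im=cv2.imread("pics/a_top.png");
b=cv2.resize(im[190:290,240:440],None,fx=4,fy=4,interpolation=cv2.INTER_CUBIC)
cv2.imwrite("pics/b_s.png",a);cv2.imwrite("pics/b_t.png",b)
for c in("scene","top"):print(camera_model(c),proj([[.4187,-.3035,.072],[.561,-.084,.012],[.538,-.007,.088]],c))
E
```

```text
{'mtx': array([[516.10890719,   0.        , 284.75096059],
       [  0.        , 516.10890719, 207.79046495],
       [  0.        ,   0.        ,   1.        ]]), 'rvec': array([ 1.54705464,  1.88883287, -0.87738006]), 'tvec': array([ 0.10851995, -0.31092293,  1.88756857])} [[195.91151862 161.17331214]
 [255.58678664 215.47756644]
 [283.78093748 192.98786266]]
{'mtx': array([[472.87851381,   0.        , 276.6154838 ],
       [  0.        , 472.87851381, 206.20427221],
       [  0.        ,   0.        ,   1.        ]]), 'rvec': array([ 2.14681032, -2.10273047,  0.2106738 ]), 'tvec': array([-0.00363323,  0.59633608,  1.37226837])} [[382.23755615 267.13397374]
 [306.13922926 220.74019019]
 [281.68191532 223.8130562 ]]
```

View pics/b_s.png

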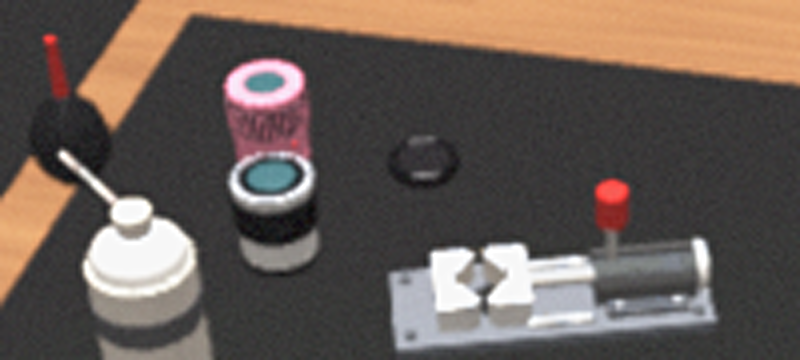

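View pics/b_t.png

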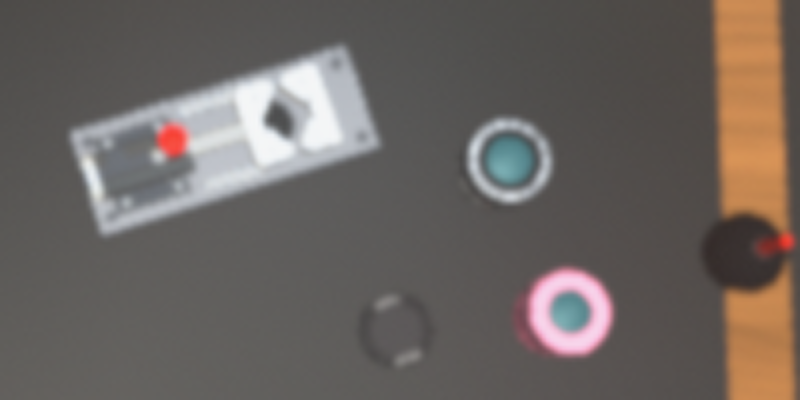

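```bash
python3 - <<'E'
from h import *
print(unproj((367.5,230),.072,"top"),unproj((198.3,184.5),.072,"scene"), unproj((370,155),.2,"top"),unproj((339,272),.009,"top"),unproj((382,268),.072,"top"))
print(inverse_kinematics([.5,-.16,.36],[180,0,16]))
reach([.36,-.42,.36],[180,0,16])
reach([.5,-.16,.36],[180,0,16])
m=camera_model("wrist");print(m,get_state()["t"],get_state()["q"])
cv2.imwrite("pics/c_w.png",grab_frame("wrist"))
for n in ("lens_mid","bed","knob","duster_can"):
        print(n,[(np.round(d["centre"],4).tolist(),round(d["confidence"],2)) for d in mark_of(n,"wrist")])
print(proj([[.4187,-.3035,.072],[.561,-.084,.012],[.538,-.007,.088]],"wrist"))
E
```

```text
[ 0.52734011 -0.26215623  0.072     ] [ 0.52886572 -0.2589437   0.072     ] [ 0.71911253 -0.24689275  0.2       ] [ 0.40546639 -0.18566783  0.009     ] [ 0.41616914 -0.30274797  0.072     ]
[-2.99513171e+01  1.47811074e+01  8.61080788e+01 -2.54444375e-14
  7.91108138e+01  4.40486829e+01]
{'mtx': array([[325.1922621 ,   0.        , 279.67520489],
       [  0.        , 325.1922621 , 209.64873663],
       [  0.        ,   0.        ,   1.        ]]), 'rvec': array([-2.31273747,  1.74468215,  0.25532633]), 'tvec': array([-0.29298029,  0.34368425,  0.62769539])} 2.7167 [-3.00647107e+01  1.48329282e+01  8.60859580e+01 -4.47249952e-02
  7.90937717e+01  4.40239014e+01]
lens_mid [([0.5287, -0.2568, 0.0402], 0.97)]
bed [([0.5632, -0.0843, 0.0087], 0.83)]
knob [([0.5357, -0.0045, 0.0911], 0.62)]
duster_can [([0.748, -0.261, -0.0007], 0.76)]
[[357.28952802 249.45493305]
 [240.96849971 110.96860187]
 [173.56128648 113.96910251]]
```

View pics/c_w.png

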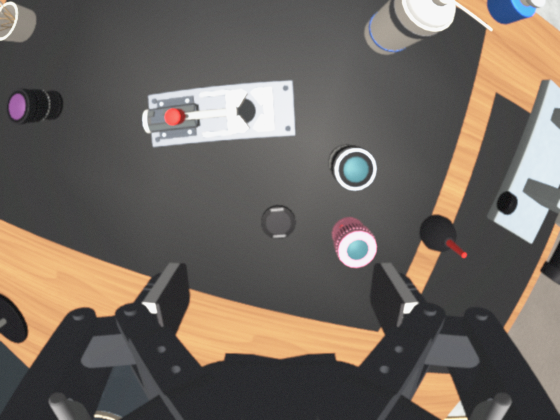

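```bash
python3 - <<'E'
from h import *
reach([.47,-.06,.30],[180,0,16])
dwell(.3)
import pickle
pickle.dump(camera_model("wrist"),open("cm_d.pkl","wb"))
im=grab_frame("wrist");cv2.imwrite("pics/d_w.png",im)
for n in ("bed","knob","holder"):
        print(n,[(np.round(d["centre"],4).tolist(),round(d["confidence"],2)) for d in mark_of(n,"wrist")])
p=proj([.555,-.04,.02],"wrist")[0].astype(int);print(p)
x0=max(0,p[0]-130);y0=max(0,p[1]-90)
cv2.imwrite("pics/d_c.png",cv2.resize(im[y0:y0+180,x0:x0+260],None,fx=3,fy=3,interpolation=cv2.INTER_CUBIC));print(x0,y0)
E
```

```text
bed [([0.5606, -0.083, 0.0071], 0.93), ([0.5277, -0.2565, -0.004], 0.43)]
knob [([0.5382, -0.0084, 0.0894], 0.6), ([0.5283, -0.2567, -0.0018], 0.43)]
holder [([0.5593, -0.087, 0.0017], 0.81)]
[282 104]
152 14
```

View pics/d_c.png

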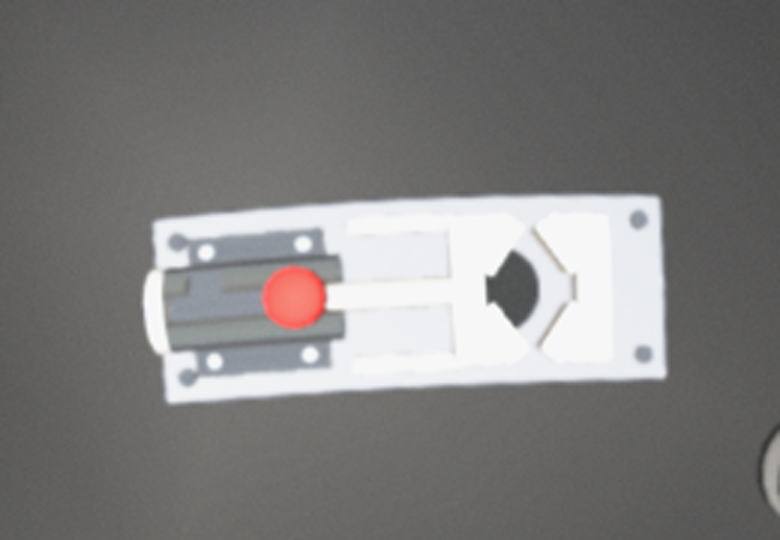

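```bash
python3 - <<'E'
from h import *
import pickle;m=pickle.load(open("cm_d.pkl","rb"))
C=[(155,221),(659,196),(666,377),(168,402)]
W=np.array([unproj((152+u/3,14+v/3),.012,"wrist",m) for u,v in C])[:,:2]
print(W, [np.linalg.norm(W[i]-W[(i+1)%4]) for i in range(4)])
# fit: local (bed frame) rectangle with 226x84, unknown x centre; yaw
loc=np.array([(113,-42),(-113,-42),(-113,42),(113,42)])/1e3
c=W.mean(0);H=loc.T@(W-c);th=np.arctan2(H[0,1]-H[1,0],H[0,0]+H[1,1]);R=np.array([[np.cos(th),-np.sin(th)],[np.sin(th),np.cos(th)]])
print("yaw",np.degrees(th),c,W-(c+loc@R.T))
for b in [(.5606,-.083),(.5632,-.0843),(.5603,-.0827),(.5625,-.0868),(.5616,-.0846),(.5593,-.087)]:print("bed in plate",R.T@(np.array(b)-c))
for k,z in (((295,297),.103),):
  k=unproj((152+k[0]/3,14+k[1]/3),z,"wrist",m)[:2];print("knob",k,R.T@(k-c))
d=unproj((152+172,14+97),.012,"wrist",m)[:2]
pts=[((486,290),.036),((577,289),.036),((540,290),.012),((612,290),.036),((452,290),.036)]
for q,z in pts: print(q,R.T@(unproj((152+q[0]/3,14+q[1]/3),z,"wrist",m)[:2]-c))
E
```

```text
[[ 0.55187275  0.06616743]
 [ 0.62568357 -0.14501665]
 [ 0.54798283 -0.17274425]
 [ 0.47430129  0.03973029]] [np.float64(0.22371132537765814), np.float64(0.08249984500249224), np.float64(0.22488752655558114), np.float64(0.0819527549968462)]
yaw 109.19930856059541 [ 0.54996011 -0.05296579] [[-0.00059069 -0.00139367]
 [-0.00110115  0.0008522 ]
 [ 0.00052605  0.00074845]
 [ 0.00116579 -0.00020697]]
bed in plate [-0.0318627 -0.0001712]
bed in plate [-0.03394542 -0.00219907]
bed in plate [-3.14807263e-02  1.34597394e-05]
bed in plate [-0.03607617 -0.00071587]
bed in plate [-0.03370256 -0.00058941]
bed in plate [-0.03521271  0.00237192]
knob [ 0.53554854 -0.01139636] [ 4.39966770e-02 -6.03256875e-05]
(486, 290) [-0.02905213  0.00048784]
(577, 289) [-0.06738904  0.00105908]
(540, 290) [-0.055547    0.00097401]
(612, 290) [-0.08245894  0.00168066]
(452, 290) [-1.49670688e-02 -5.91197684e-05]
```

```bash
cat >> h.py <<'E'
import bench
from scipy.spatial.transform import Rotation as Rot
TH=np.radians(109.2); RH=Rot.from_euler('z',TH)
C=np.array([.54996,-.05297]); 
BED=np.r_[C-.0355*np.array([np.cos(TH),np.sin(TH)]),.012]
def b2w(p): return RH.apply(np.asarray(p,float))+BED
def w2b(p): return RH.inv().apply(np.asarray(p,float)-BED)
def kpose(travel,turn,back=0.):
    k=b2w([.080+travel,-.06*np.sin(turn),.016+.06*np.cos(turn)])
    R=RH*Rot.from_euler('x',turn)*RH.inv()*Rot.from_euler('xyz',[180,0,np.degrees(TH)-90],degrees=True)
    z=R.apply([0,0,1])
    return k-(grasp_offset+back)*z, R.as_euler('xyz',degrees=True)
def st(msg=""):
    s=get_state(); print(msg,"t%.2f"%s["t"],"tcp",np.round(s["tcp_pos"],4),"F_bed",np.round(RH.inv().apply(s["ft_force"]),1),"T",np.round(s["ft_torque"],2),"gap%.3f"%s["finger_gap"])
    return s
E
python3 - <<'E'
from h import *
print(grasp_offset,BED)
for a in [(0,0,.08),(0,0,0),(.041,0,0),(.041,.35,0),(.041,.69,0),(.038,.69,.08)]:
    p,e=kpose(*a); q=inverse_kinematics(p,e); print(a,np.round(p,3),np.round(e,1),None if q is None else np.round(q,1))
E
```

```text
-0.0187 [ 0.56163477 -0.08649536  0.012     ]
(0, 0, 0.08) [ 0.535 -0.011  0.149] [180.    0.   19.2] [-13.1  30.   99.5  -0.   50.5  57.7]
(0, 0, 0) [ 0.535 -0.011  0.069] [180.    0.   19.2] [-13.1  37.7 102.3  -0.   40.   57.7]
(0.041, 0, 0) [0.522 0.028 0.069] [180.    0.   19.2] [ -9.2  37.1 104.2  -0.   38.7  61.6]
(0.041, 0.35, 0) [0.535 0.032 0.067] [180.   20.1  19.2] [-4.1 44.5 87.8 -8.5 66.4 71.4]
(0.041, 0.69, 0) [0.547 0.036 0.06 ] [180.   39.5  19.2] [ -1.   54.5  72.4 -12.7  90.8  74. ]
(0.038, 0.69, 0.08) [0.596 0.05  0.122] [180.   39.5  19.2] [ 1.000e-01  5.340e+01  6.260e+01 -1.230e+01  1.017e+02  7.250e+01]
```

```bash
python3 - <<'E'
from h import *
p,e=kpose(.001,0,.07); reach(p,e)
set_gripper(.75,40)
p,e=kpose(.001,0,.003); movel(p,list(e),speed=.1); st("down")
cv2.imwrite("pics/e_w.png",grab_frame("wrist"))
set_gripper(0.,40); st("grip")
cv2.imwrite("pics/e_w2.png",grab_frame("wrist"))
E
```

```text
down t5.93 tcp [ 0.5353 -0.0101  0.0725] F_bed [-0.6 -0.3 -0.1] T [ 0.03  0.01 -0.02] gap0.752
grip t6.44 tcp [ 0.5353 -0.0101  0.0728] F_bed [0.4 1.4 3.6] T [-0.    0.   -0.01] gap0.242
```

View pics/e_w2.png

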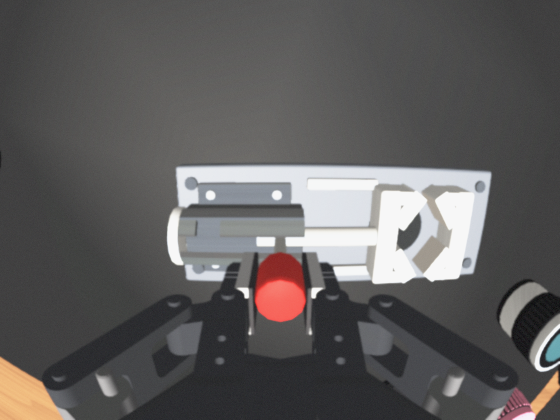

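```bash
python3 - <<'E'
from h import *
for t in (.01,.02,.03,.036,.039,.0405,.0415):
    p,e=kpose(t,0,.003); movel(p,list(e),speed=.06 if t<.035 else .03); st(f"{t}")
cv2.imwrite("pics/f_w.png",grab_frame("wrist"))
E
```

```text
0.01 t6.79 tcp [ 0.5332 -0.003   0.0727] F_bed [-6.8  1.   1.6] T [-1.04  0.11 -0.04] gap0.248
0.02 t7.11 tcp [0.5301 0.0062 0.0727] F_bed [-7.9  2.   2.3] T [-1.16  0.01 -0.01] gap0.244
0.03 t7.42 tcp [0.5269 0.0154 0.0726] F_bed [-9.   2.2  0.7] T [-1.35  0.   -0.09] gap0.243
0.036 t7.78 tcp [0.5251 0.0207 0.0726] F_bed [-9.1  2.6  1. ] T [-1.47  0.04 -0.05] gap0.246
0.039 t8.03 tcp [0.5242 0.0234 0.0726] F_bed [-9.5  2.8  1.4] T [-1.51  0.01 -0.12] gap0.243
0.0405 t8.28 tcp [0.5238 0.0247 0.0726] F_bed [-9.   1.8  1.6] T [-1.55  0.03 -0.  ] gap0.247
0.0415 t8.53 tcp [0.5234 0.0255 0.0726] F_bed [-10.4   1.9   2. ] T [-1.58  0.01 -0.04] gap0.245
```

View pics/f_w.png

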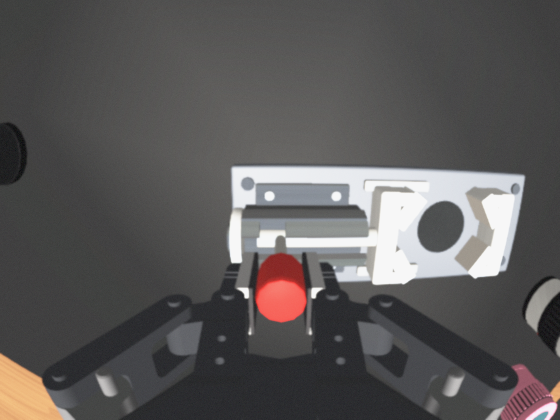

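```bash
python3 - <<'E'
from h import *
s0=np.array([.5353,-.0101,.0728])
for t in (.043,.0445,.046):
    p,e=kpose(t,0,.003); movel(p,list(e),speed=.03); dwell(.15); s=st(f"{t}"); print(np.round(RH.inv().apply(np.array(s["tcp_pos"])-s0),4))
    if RH.inv().apply(s["ft_force"])[0]<-14: break
E
```

```text
0.043 t8.97 tcp [0.523  0.027  0.0726] F_bed [-10.5   2.7   1.3] T [-1.67  0.03 -0.01] gap0.245
[ 0.0391 -0.0005 -0.0002]
0.0445 t9.38 tcp [0.5225 0.0283 0.0726] F_bed [-10.3   3.    1.1] T [-1.65 -0.01  0.01] gap0.245
[ 0.0405 -0.0006 -0.0002]
0.046 t9.78 tcp [0.522  0.0297 0.0726] F_bed [-10.5   1.8   1.1] T [-1.67  0.01 -0.05] gap0.247
[ 0.042  -0.0005 -0.0002]
```

```bash
python3 - <<'E'
from h import *
for a in np.arange(.1,.71,.1):
    p,e=kpose(.0455,a,.003); movel(p,list(e),speed=.06); s=st(f"{a:.2f}")
    F=RH.inv().apply(s["ft_force"])
    if np.linalg.norm(F)>35: print("stop");break
cv2.imwrite("pics/g_w.png",grab_frame("wrist"));cv2.imwrite("pics/g_s.png",cv2.resize(grab_frame("scene")[150:240,210:330],None,fx=5,fy=5,interpolation=cv2.INTER_CUBIC))
E
```

```text
0.10 t10.04 tcp [0.5281 0.0304 0.0724] F_bed [-12.    1.3   1.2] T [-1.66 -0.32  0.05] gap0.248
0.20 t10.30 tcp [0.5325 0.0315 0.0717] F_bed [-11.3   0.3   2.8] T [-1.56 -0.52  0.4 ] gap0.241
0.30 t10.56 tcp [0.5366 0.0328 0.0705] F_bed [-10.8  -0.1   2.7] T [-1.45 -0.53  0.46] gap0.241
0.40 t10.82 tcp [0.5403 0.0339 0.0689] F_bed [-10.5  -1.1   3.4] T [-1.28 -0.48  0.76] gap0.243
0.50 t11.07 tcp [0.5438 0.0351 0.0669] F_bed [-10.9  -0.5   2.2] T [-1.39 -0.45  0.66] gap0.243
0.60 t11.32 tcp [0.5472 0.0362 0.0642] F_bed [-10.7  -1.2   2.3] T [-1.1  -0.53  0.78] gap0.240
0.70 t11.57 tcp [0.5504 0.0375 0.061 ] F_bed [-11.2  -0.6   1. ] T [-0.86 -0.66  0.92] gap0.242
```

View pics/g_w.png

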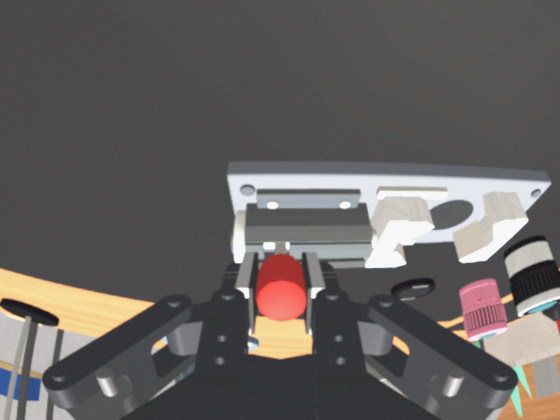

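View pics/g_s.png

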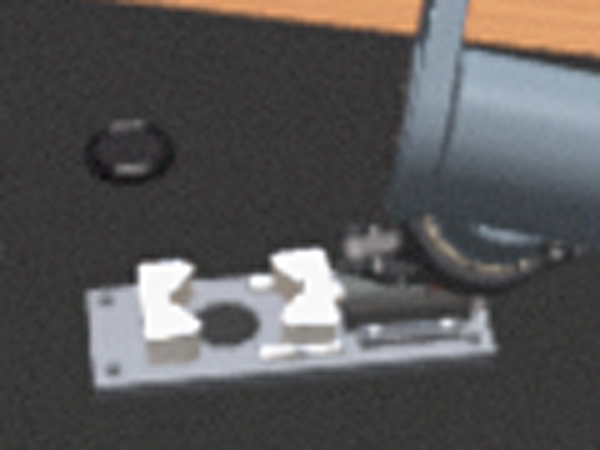

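```bash
python3 - <<'E'
from h import *
p,e=kpose(.0455,.74,.003); movel(p,list(e),speed=.04); st("0.74")
for t in (.043,.041,.039,.038):
    p,e=kpose(t,.74,.003); movel(p,list(e),speed=.03); s=st(f"{t}")
    if RH.inv().apply(s["ft_force"])[0]>-3: break
set_gripper(.7); st("open"); 
p,e=kpose(t,.74,.075); movel(p,list(e),speed=.15); st("out")
cv2.imwrite("pics/h_w.png",grab_frame("wrist"))
E
```

```text
0.74 t11.92 tcp [0.5513 0.0378 0.0604] F_bed [-10.5  -1.3   1.2] T [-1.08 -0.73  0.99] gap0.244
0.043 t12.17 tcp [0.552  0.0358 0.0606] F_bed [-10.4  -1.8   0.7] T [-0.96 -0.75  0.95] gap0.245
0.041 t12.42 tcp [0.552  0.0356 0.0606] F_bed [-6.3 -2.2  1. ] T [-0.65 -0.74  0.62] gap0.244
0.039 t12.67 tcp [0.552  0.0354 0.0607] F_bed [-3.1 -3.7  2.1] T [-0.41 -0.77  0.31] gap0.241
0.038 t12.92 tcp [0.552  0.0353 0.0607] F_bed [-1.  -5.4  2.2] T [-0.14 -0.88  0.13] gap0.244
open t13.38 tcp [0.5504 0.0349 0.0605] F_bed [-0.6 -0.3 -0. ] T [ 0.05 -0.32 -0.02] gap0.697
out t14.01 tcp [0.5961 0.0507 0.1134] F_bed [-0.2  0.7  0.2] T [ 0.11 -0.26 -0.02] gap0.699
```

View pics/h_w.png

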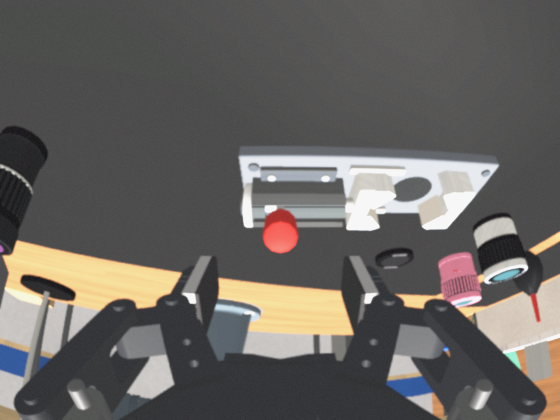

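```bash
cat >> h.py <<'E'
YE=[180,0,109.2]
E
python3 - <<'E'
from h import *
for p in ([.5281,-.2575,.2],[.5281,-.2575,.03],b2w([.005,0,.1]),b2w([.005,0,.03])):
    print(inverse_kinematics(p,YE))
movel(np.array(get_state()["tcp_pos"])+[0,0,.1],speed=.3)
reach([.515,-.30,.25],YE); set_gripper(1.0); 
import pickle
m=camera_model("wrist");pickle.dump(m,open("cm_i.pkl","wb"))
R,_=cv2.Rodrigues(m["rvec"]);print("cam",-R.T@m["tvec"])
im=grab_frame("wrist");cv2.imwrite("pics/i_w.png",im)
print([(np.round(d["centre"],4).tolist(),round(d["confidence"],2)) for d in mark_of("lens_mid","wrist")])
print(proj([.528,-.2575,.072],"wrist")); st()
E
```

```text
[-36.88380037  29.47919484  89.45706099   0.          61.06374417
 -56.08380037]
[-36.88380037  43.89610128  95.35176744   0.          40.75213128
 -56.08380037]
[-19.6191668   35.18821917  96.58825524   0.          48.2235256
 -38.8191668 ]
[-1.96191668e+01  4.17845963e+01  9.84055904e+01 -2.54444375e-14
  3.98098132e+01 -3.88191668e+01]
cam [ 0.49142974 -0.23072606  0.39285231]
[([0.407, -0.1819, 0.0015], 0.19)]
[[305.79125911 152.50743738]]
 t16.99 tcp [ 0.5151 -0.2999  0.25  ] F_bed [ 0.5 -0.8  0.1] T [-0.02  0.01 -0.01] gap1.001
```

View pics/i_w.png

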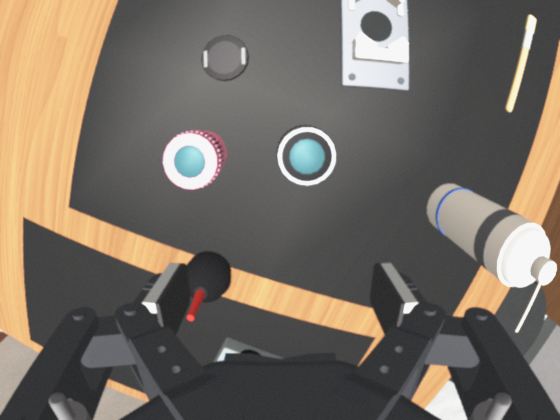

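```bash
python3 - <<'E'
from h import *
import pickle;m=pickle.load(open("cm_i.pkl","rb"))
im=cv2.imread("pics/i_w.png");g=im.min(2);w=(g>170).astype(np.uint8)
x0,y0=260,110;w=w[y0:205,x0:355]
cs,_=cv2.findContours(w,cv2.RETR_EXTERNAL,cv2.CHAIN_APPROX_NONE);c=max(cs,key=cv2.contourArea)
e=cv2.fitEllipse(c);print(e);u=(e[0][0]+x0,e[0][1]+y0);print(u,unproj(u,.072,"wrist",m))
# rim width in m
for d in (-e[1][0]/2,e[1][0]/2): print(unproj((u[0]+d,u[1]),.072,"wrist",m))
E
```

```text
((46.33742904663086, 45.75723648071289), (57.74375534057617, 58.073524475097656), 87.45153045654297)
(306.33742904663086, 155.7572364807129) [ 0.52969003 -0.26026253  0.072     ]
[ 0.50269192 -0.26981947  0.072     ]
[ 0.55697642 -0.25030017  0.072     ]
```

```bash
python3 - <<'E'
from h import *
L=np.array([.5297,-.2603])
reach([*L,.13],YE)
movel([*L,.030],YE,speed=.12); st("down")
cv2.imwrite("pics/j_s.png",cv2.resize(grab_frame("scene")[130:230,130:330],None,fx=4,fy=4,interpolation=cv2.INTER_CUBIC))
set_gripper(0.,45); st("grip")
cv2.imwrite("pics/j_w.png",grab_frame("wrist"))
E
```

```text
down t18.55 tcp [ 0.5303 -0.2608  0.0308] F_bed [-1.   0.1 -0.7] T [-0.03 -0.03  0.01] gap0.998
grip t18.97 tcp [ 0.5301 -0.2606  0.0309] F_bed [0.9 0.3 6. ] T [-0.02  0.18  0.01] gap0.686
```

View pics/j_w.png

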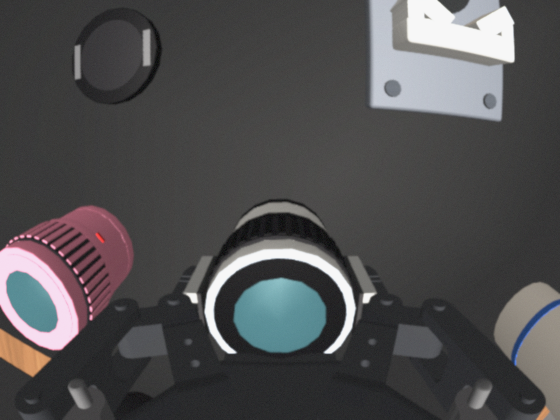

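View pics/j_s.png

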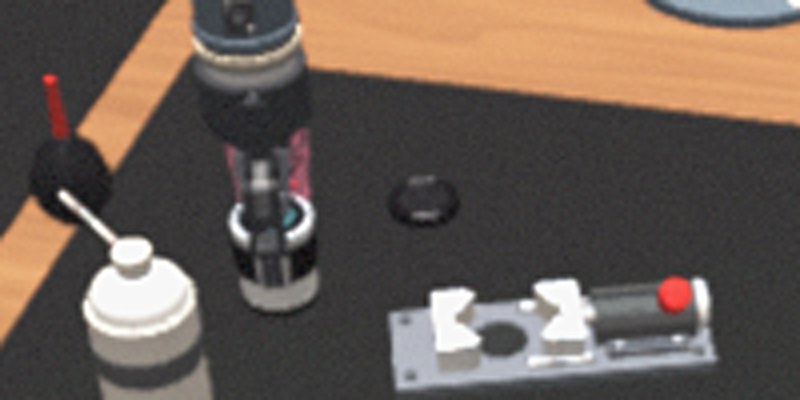

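```bash
python3 - <<'E'
from h import *
print(w2b(unproj((255,214.5),.012,"scene")))
im=grab_frame("top");cv2.imwrite("pics/k_t.png",cv2.resize(im[180:260,240:360],None,fx=6,fy=6,interpolation=cv2.INTER_CUBIC))
movel([.5301,-.2606,.13],speed=.1); st("lift")
p=b2w([.005,0,0]);reach([p[0],p[1],.13],YE);dwell(.2); st("over")
cv2.imwrite("pics/k_w.png",grab_frame("wrist"))
im=grab_frame("scene");cv2.imwrite("pics/k_s.png",cv2.resize(im[130:240,200:330],None,fx=5,fy=5,interpolation=cv2.INTER_CUBIC))
E
```

```text
[1.31481209e-03 4.25546610e-03 1.04083409e-17]
lift t20.22 tcp [ 0.5296 -0.2602  0.1293] F_bed [ 0.1  0.8 -3.1] T [-0.01 -0.04 -0.02] gap0.677
over t21.18 tcp [ 0.5602 -0.0835  0.1299] F_bed [ 0.6  0.5 -1.6] T [ 0.05  0.01 -0.01] gap0.684
```

View pics/k_t.png

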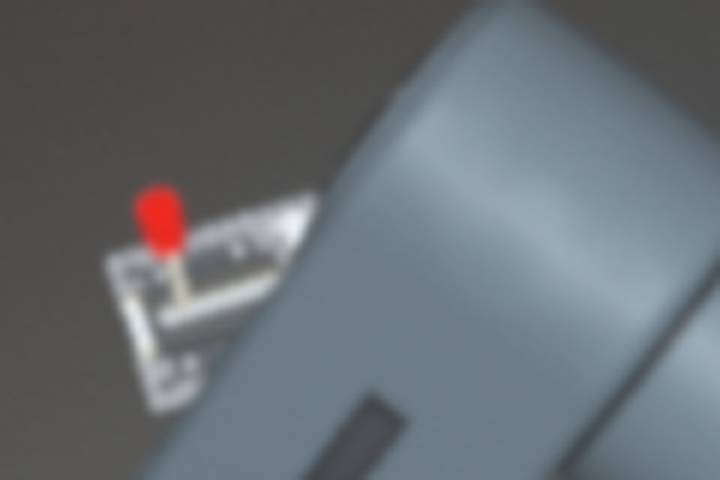

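View pics/k_w.png

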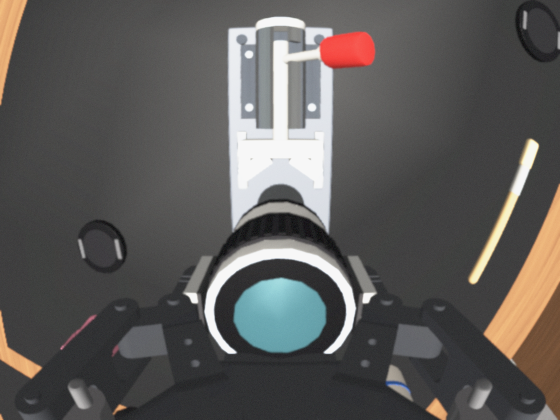

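View pics/k_s.png

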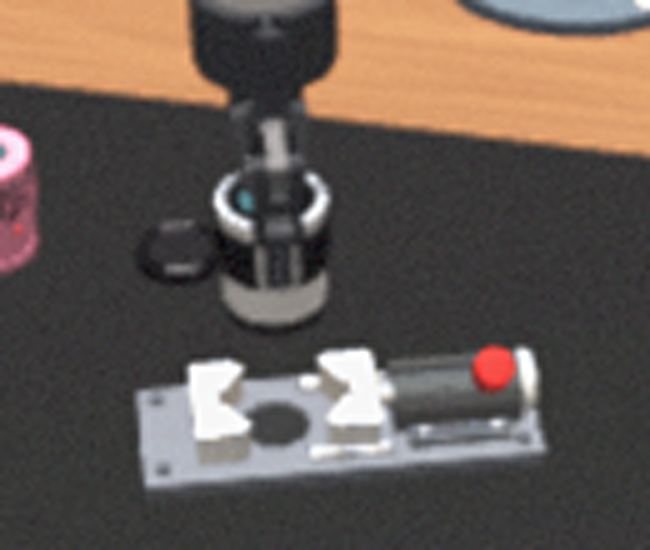

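```bash
python3 - <<'E'
from h import *
p=b2w([.005,0,0])
movel([p[0],p[1],.065],YE,speed=.1); st()
s=st()
for z in np.arange(.050,.036,-.002):
    movel([p[0],p[1],z],YE,speed=.03); s=st(f"{z:.3f}")
    if s["ft_force"][2]>3: break
cv2.imwrite("pics/l_w.png",grab_frame("wrist"))
im=grab_frame("scene");cv2.imwrite("pics/l_s.png",cv2.resize(im[130:240,200:330],None,fx=5,fy=5,interpolation=cv2.INTER_CUBIC))
E
```

```text
t22.07 tcp [ 0.5604 -0.0819  0.0653] F_bed [ 0.2  0.5 -1.5] T [-0.03  0.    0.02] gap0.680
 t22.07 tcp [ 0.5604 -0.0819  0.0653] F_bed [ 0.2  0.5 -1.5] T [-0.03  0.    0.02] gap0.680
0.050 t22.73 tcp [ 0.56   -0.0818  0.0499] F_bed [-0.3 -0.1 -2.9] T [-0.07  0.01 -0.01] gap0.684
0.048 t22.98 tcp [ 0.5599 -0.0818  0.0479] F_bed [-0.3 -0.7 -2.9] T [-0.05  0.04  0.04] gap0.682
0.046 t23.23 tcp [ 0.5599 -0.0817  0.0459] F_bed [ 0.8 -0.3 -2.1] T [ 0.01 -0.01  0.01] gap0.688
0.044 t23.48 tcp [ 0.5599 -0.0817  0.0438] F_bed [-0.6  0.5 -1.9] T [ 0.02 -0.03  0.05] gap0.685
0.042 t23.73 tcp [ 0.5602 -0.0818  0.0429] F_bed [1.2 0.9 5.4] T [ 0.09  0.3  -0.02] gap0.688
```

View pics/l_s.png

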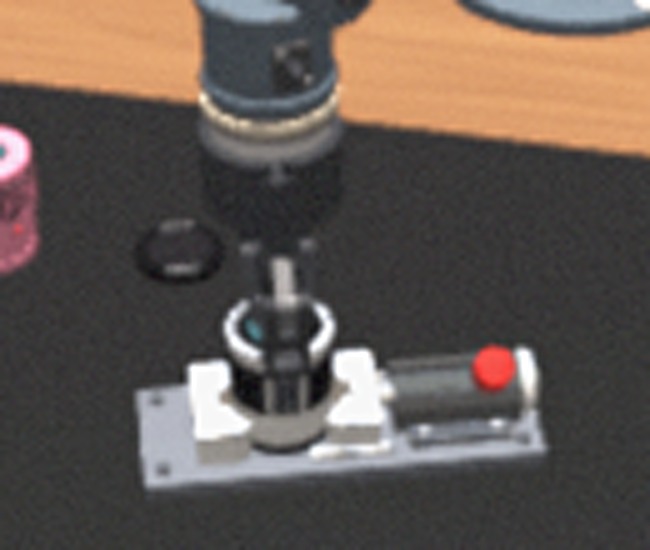

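View pics/l_w.png

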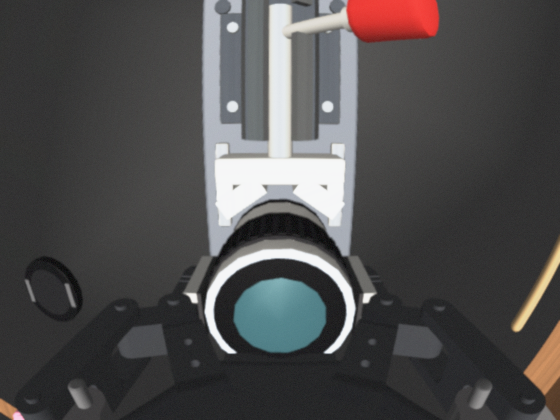

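```bash
python3 - <<'E'
from h import *
p=b2w([.005,0,0])
movel([p[0],p[1],.0428],YE,speed=.03)
set_gripper(1.0); st("open")
movel([p[0],p[1],.16],YE,speed=.12); dwell(.2); st("up")
im=grab_frame("wrist");cv2.imwrite("pics/m_w.png",im)
print([(w2b(d["centre"]).round(4).tolist(),round(d["confidence"],2)) for d in mark_of("lens_mid","wrist")])
print([(w2b(d["centre"]).round(4).tolist(),round(d["confidence"],2)) for d in mark_of("knob","wrist")])
im=grab_frame("scene");cv2.imwrite("pics/m_s.png",cv2.resize(im[130:240,200:330],None,fx=5,fy=5,interpolation=cv2.INTER_CUBIC))
print([(w2b(d["centre"]).round(4).tolist(),round(d["confidence"],2)) for d in mark_of("lens_mid","scene")])
E
```

```text
open t24.47 tcp [ 0.56   -0.0818  0.0427] F_bed [ 0.4  0.1 -0.1] T [-0.02  0.01 -0.02] gap1.000
up t25.79 tcp [ 0.5596 -0.0817  0.1592] F_bed [ 0.2 -0.3 -0.1] T [ 0.01  0.02 -0.03] gap0.996
[([0.1218, -0.0412, 0.0591], 0.61)]
[([0.1198, -0.0424, 0.059], 0.87), ([0.1906, -0.2682, -0.0106], 0.73)]
[([0.0072, -0.0026, 0.0391], 0.76), ([-0.1516, 0.2101, 0.0231], 0.62)]
```

View pics/m_s.png

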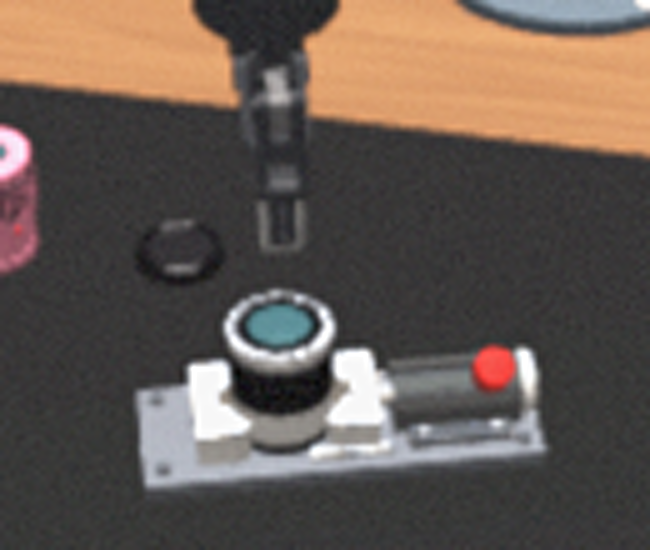

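View pics/m_w.png

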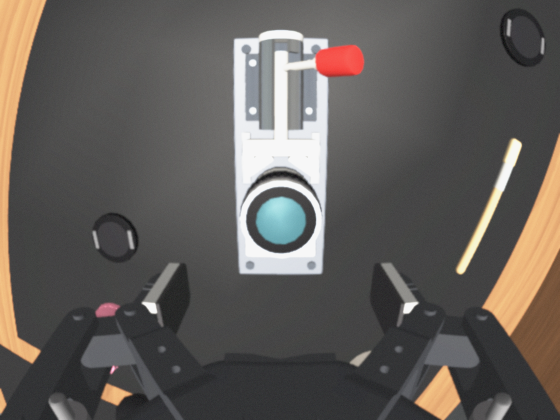

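```bash
python3 - <<'E'
from h import *
movel(np.array(get_state()["tcp_pos"])+[0,0,.07],speed=.3)
p,e=kpose(.039,.71,.10); reach(p,e); set_gripper(.65,40)
p,e=kpose(.039,.71,.003); movel(p,list(e),speed=.12); st("at knob")
cv2.imwrite("pics/n_w.png",grab_frame("wrist"))
set_gripper(0.,40); st("grip")
cv2.imwrite("pics/n_w2.png",grab_frame("wrist"))
E
```

```text
at knob t29.48 tcp [0.5507 0.0355 0.062 ] F_bed [-0.7  0.4 -0.7] T [ 0.08 -0.28  0.06] gap0.649
grip t29.93 tcp [0.5504 0.0349 0.0619] F_bed [-0.4 -0.6  0.4] T [-0.14 -0.35  0.26] gap0.248
```

View pics/n_w2.png

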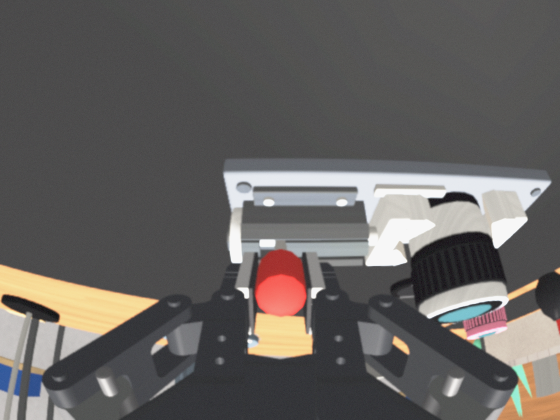

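```bash
python3 - <<'E'
from h import *
x0=w2b(get_state()["tcp_pos"])[0]
for t in (.0425,.0455,.0465):
    p,e=kpose(t,.71,.003); movel(p,list(e),speed=.03); s=st(f"{t}"); dx=w2b(s["tcp_pos"])[0]-x0; print(dx)
    if dx>.0037: break
T=t
for a in np.arange(.6,-.01,-.1):
    p,e=kpose(T,max(a,0),.003); movel(p,list(e),speed=.06); s=st(f"{a:.2f}"); print(w2b(s["tcp_pos"])[0]-x0)
    if np.linalg.norm(s["ft_force"])>30: print("stop");break
cv2.imwrite("pics/o_w.png",grab_frame("wrist"))
E
```

```text
0.0425 t30.25 tcp [0.5501 0.036  0.0619] F_bed [-9.  -0.4  1.3] T [-0.76 -0.6   0.75] gap0.243
0.001070925694470537
0.0455 t30.50 tcp [0.5493 0.0383 0.0619] F_bed [-9.7 -0.1  1.2] T [-0.83 -0.55  0.91] gap0.241
0.0035091228583636475
0.0465 t30.75 tcp [0.5491 0.0387 0.0619] F_bed [-10.8   0.9  -0. ] T [-0.95 -0.56  0.95] gap0.238
0.003983057756932418
0.60 t31.01 tcp [0.5456 0.0376 0.0647] F_bed [-9.2  0.1 -3.8] T [-1.06 -1.08  0.81] gap0.243
0.004095410251506795
0.50 t31.26 tcp [0.5422 0.0365 0.0669] F_bed [-11.   -0.7  -3.2] T [-0.99 -1.07  0.81] gap0.247
0.004168609147498253
0.40 t31.51 tcp [0.5381 0.0353 0.069 ] F_bed [-10.3   0.5  -3.2] T [-1.24 -0.91  0.43] gap0.243
0.004364877110592011
0.30 t31.77 tcp [0.534  0.034  0.0706] F_bed [-9.5 -0.1 -4. ] T [-1.31 -0.76  0.51] gap0.245
0.0045625834481233946
0.20 t32.02 tcp [0.5298 0.0329 0.0717] F_bed [-11.1   0.8  -3.3] T [-1.39 -0.62  0.26] gap0.240
0.004834641690906666
0.10 t32.28 tcp [0.5264 0.0317 0.0724] F_bed [-10.6  -0.2  -4.8] T [-1.35 -0.65  0.15] gap0.242
0.004864242944611727
0.00 t32.55 tcp [0.5223 0.0304 0.0728] F_bed [-10.6   0.1  -3.6] T [-1.44 -0.42 -0.14] gap0.243
0.005005734120414829
```

View pics/o_w.png

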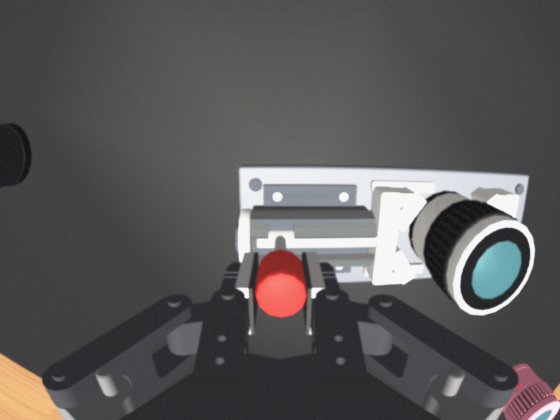

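```bash
python3 - <<'E'
from h import *
x0=w2b([.5223,.0304,.0728])[0]
for t in [.042,.038,.034,.031,.029,.027,.026,.025,.024,.023,.022,.021,.020,.019,.018]:
    p,e=kpose(t,0,.003); movel(p,list(e),speed=.03); s=st(f"{t}"); print(round(.043+w2b(s["tcp_pos"])[0]-x0,4))
    if RH.inv().apply(s["ft_force"])[0]>-1: break
cv2.imwrite("pics/p_w.png",grab_frame("wrist"))
E
```

```text
0.042 t32.90 tcp [0.524  0.0261 0.0727] F_bed [-10.9   1.3  -1.9] T [-1.55 -0.21 -0.1 ] gap0.246
0.0384
0.038 t33.18 tcp [0.5253 0.0224 0.0727] F_bed [-10.9   2.   -1.8] T [-1.51 -0.31 -0.1 ] gap0.244
0.0344
0.034 t33.47 tcp [0.5265 0.0187 0.0727] F_bed [-9.5  1.7 -1.5] T [-1.43 -0.27 -0.08] gap0.244
0.0306
0.031 t33.72 tcp [0.5274 0.0161 0.0727] F_bed [-9.9  0.7 -1. ] T [-1.28 -0.23 -0.13] gap0.244
0.0279
0.029 t33.97 tcp [0.5277 0.0149 0.0728] F_bed [-6.9 -0.  -0.5] T [-0.98 -0.29 -0.12] gap0.241
0.0266
0.027 t34.22 tcp [0.5274 0.0147 0.0728] F_bed [-1.4 -2.3  3.2] T [ 0.08 -0.37 -0.08] gap0.245
0.0265
0.026 t34.47 tcp [0.5273 0.0145 0.0728] F_bed [ 3.3 -2.1  5.6] T [ 0.5  -0.42 -0.13] gap0.245
0.0264
```

View pics/p_w.png

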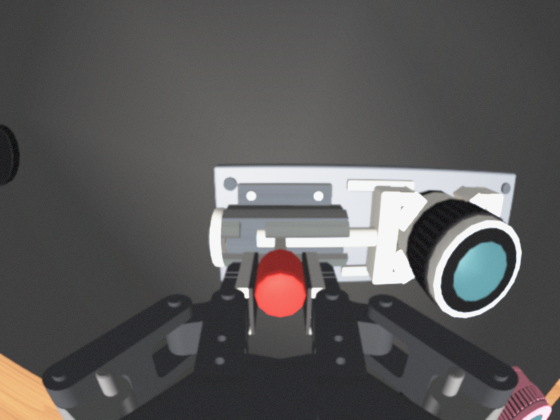

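```bash
python3 - <<'E'
from h import *
p,e=kpose(.0265,0,.003); movel(p,list(e),speed=.03)
set_gripper(.65); st("open")
p,e=kpose(.0265,0,.10); movel(p,list(e),speed=.15); 
reach(b2w([.05,.09,.25]),e); dwell(.3); st("up")
import pickle; m=camera_model("wrist")
im=grab_frame("wrist");cv2.imwrite("pics/q_w.png",im)
for n in("lens_mid","knob"):print([(w2b(d["centre"]).round(4).tolist(),round(d["confidence"],2)) for d in mark_of(n,"wrist")])
im=grab_frame("scene");cv2.imwrite("pics/q_s.png",cv2.resize(im[130:240,200:330],None,fx=5,fy=5,interpolation=cv2.INTER_CUBIC))
cv2.imwrite("pics/q_sf.png",im)
for n in("lens_mid","knob"):print([(w2b(d["centre"]).round(4).tolist(),round(d["confidence"],2)) for d in mark_of(n,"scene")])
E
```

```text
open t35.19 tcp [0.526  0.0141 0.0719] F_bed [-0.2  0.6  0.9] T [-0.05  0.   -0.01] gap0.651
up t36.91 tcp [ 0.4603 -0.0681  0.2609] F_bed [-0.3  0.2 -0.1] T [ 0.01 -0.01 -0.06] gap0.649
[([-0.1558, 0.205, 0.024], 0.91)]
[([0.1105, -0.004, 0.0771], 0.86)]
[([0.0004, -0.0035, 0.0376], 0.98), ([-0.1529, 0.207, 0.0219], 0.7)]
[([0.1063, -0.0069, 0.0812], 0.46)]
```

View pics/q_w.png

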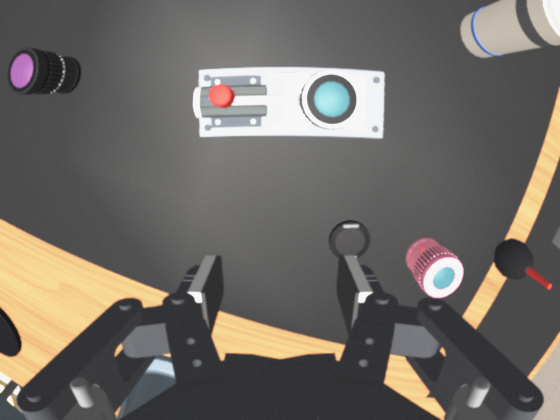

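View pics/q_s.png

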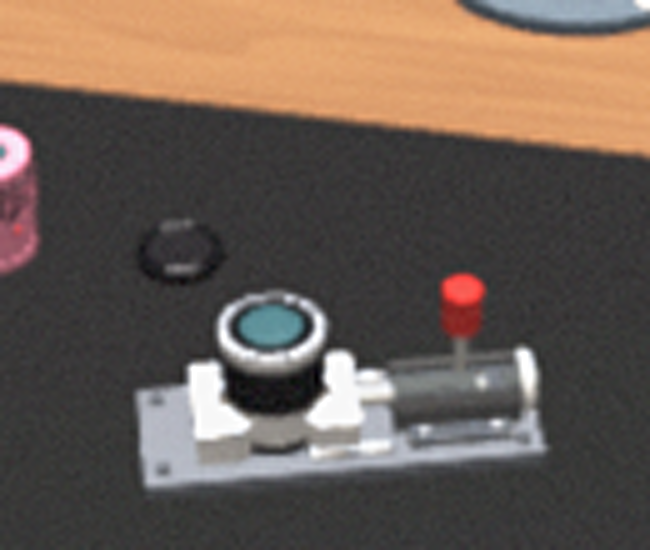

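View pics/q_sf.png

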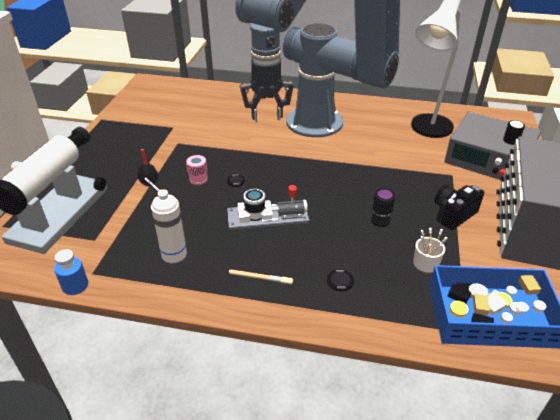

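The lens is clamped upright at (254,203) in the scene picture. The knob is upright at (293,194), the gripper is clear, and the bystanders are where they were.

```bash
python3 -c "
from h import *
st();sign_off()"
```

```text
t37.21 tcp [ 0.4603 -0.0687  0.2619] F_bed [ 0.5 -0.1  0.2] T [0.04 0.   0.02] gap0.646
the job is handed in; nothing more can be done
```

The silver-and-black lens is clamped upright in the holder, front glass up, and I handed the job in at 37 s. `sign_off` reports no verdict.

**What I did:**
- I pulled the bolt back to about 42 mm and swung it down into the notch. It stayed parked after I let go.
- I stood the lens on the bed at about x = +5 mm, with contact at 5 N, and released it.
- I swung the bolt back upright and eased the jaw on at 0.03 m/s or less until the force on the gripper reversed, at about 26.5 mm of travel. Then I opened the gripper and withdrew.

**Last checks:**
- **Lens:** the scene camera put it at (0.4, -3.5) mm from the bed point, within that network's 4 mm accuracy, and it looks upright and seated in both V jaws.
- **Knob:** it read about x = 106 mm from the scene camera (travel about 26 mm) and 110.5 mm from the wrist camera; it stands upright.
- **Rest of the scene:** in the last scene picture the other things look unmoved, and the wrist force is about zero.

**Disagreements:**
- At the start, the scene and top networks named the pink look-alike as the lens. I chose the real one from the pictures.
- The last wrist detection was also not the real lens: it matched the small cap's position. I ignored it.
- I did not measure the jaw's force on the lens directly. I inferred it from the 7–10 N spring load leaving the gripper.

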